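# Load the press chute and push a brass cap home against the gate

### The arm

A 6-joint arm with a two-finger parallel gripper is mounted at the origin on the work surface. World frame = base frame: x ahead of the robot, y to its left, z up, the work surface at z = 0. Lengths are in m, angles in rad, forces in N, time in s.
With the tool pointing down it reaches from about 0.225 to 0.875 m from the base axis. Payload 3.4 kg.
Tool frame: the origin (TCP) lies at the very end of the fingers, on their centre line; the grasp point (between the pads) lies 19 mm behind it; z points along the fingers, y is the line along which they close (so a half turn about z gives the same grasp; the last joint's range is limited). The gripper opens to 85 mm and grips with 20 to 120 N. Pads are 22 mm wide; open, the fingers measure 114 mm over their backs; the gripper's body (76 mm by 85 mm) begins 54 mm behind the grasp point. The pads swing forward as they close: fully open they stand 13 mm farther back than shut.
Start: joints at [1.087, 0.276, 1.505, -0, 1.361, -0.121], TCP at [0.204, 0.538, 0.231] pointing down, gripper open.
Joint ranges: [-2.89, 2.89], [-0.75, 2.08], [0.22, 2.7], [-1.18, 4.32], [0.11, 2.71], [-2.7, 2.7]. Speed limits (rad/s): [2.57, 2.57, 3.14, 3.14, 3.14, 3.14].

### API

Orientations are given as a unit quaternion [w, x, y, z].
In Python, from rig import readout, vision, manip gives the robot as it stands.
- The arm moves only by the shell command python3 -m handwheel 'ROWS' [FORCE]. ROWS is JSON, a list of rows, each a list of 3 entries, a list of its own where there are three numbers: the shift along the tool's x, y, z in mm, then the turn, a rotation vector about the tool's x, y, z in units of 6 degrees (1.0 is 6 degrees), then the closure, from -1 (fully open) to 1 (shut), so that 0 is half open. A call has 1 to 20 rows; each row shifts and turns the commanded pose from where the row before left it, along the tool's axes as they then stand; what a row does not reach is not made up. A row lasts 1/8 s, in which the tool goes at most 62.5 mm and 10.7 degrees, less where a joint would pass 70% of its speed; a pose out of reach is approached as far as the arm can. A call is refused whole if a number of a shift passes 62.5 or a number of a turn 1, either way. A call with a gripper value outside its range is refused whole. The fingers move at their own pace and stop on an object; FORCE is the grip in N (left out, the last holds). Time passes only in rows, so rows that do not move let the fingers close. It gives the time, the measured TCP pose, the force, the opening and the grip force at its end, in the units of the state.
- readout.get_state(): the state, without advancing time (a new reading comes with each control period).
- vision.get_image(name): name is "side" or "top"; returns the picture (480x640x3 uint8, blue, green, red); there is no depth.
- vision.camera_params(name): a dict with "intrinsics" (3x3 intrinsics, pixels), "rvec" (rotation vector, rad) and "tvec" (3), from world to camera coordinates, as OpenCV has them. Camera axes: x right, y down, z forward; pixel columns grow to the right and rows downward; lengths in m; the calibration is good to about 2 mm. A picture is of the moment at which its call begins. camera_params takes no time and is no camera call.
- manip.sign_off(): hands the job in; it is judged then, once.
The state is a dict: "clock": time; "qpos": joint angles; "qd": joint speeds; "effort": joint torques, N m; "position": TCP position; "ee_rot": TCP orientation; "contact_force": force on the tool from outside, world axes, zero at the start; "moment": the same for the moment, N m; "width": finger opening in m; "gripper_force": force on a finger pad.
Only numpy, scipy, OpenCV 4.12 (cv2) and the standard library are available. Lean on these libraries where they do the work, as an engineer would, in place of code of your own. Each camera call takes 0.05 s, during which the arm holds its last target. There are 200 camera calls.

### The job

Get the next part ready at the press. First slide the chute's gate fully shut by its red knob; then take the brass cap from the wooden tray, stand it in the upper part of the chute and let go; then push it down the chute from behind, feeling for the gate's rubber stop, until it rests pressed against the stop, gently, because a hard push bends the gate. Leave the other parts and tools where they are.

Things in the scene. Friction and masses are not known exactly. Their poses are not given: they have to be found in the camera images.
- chute: Open aluminium chute bolted to a green bench press. Origin: on the channel floor, on its centre line, in the plane of the shut gate's uphill face. +y runs UP the slope (14 deg) along the channel, +z square to its floor, +x across it, away from the gate's knob. Channel 47 mm wide, 300 mm long; walls 8 mm high, 4 mm thick, flared above y = 270. Press ram over y = -70 and below.
- load_point (a point): Point on the channel floor, on its centre line, 215 mm up the slope from the chute's origin: a free place to stand a cap (axes as the chute's). Nothing but the low walls is near it. A cap stays where it is put in the chute; it does not slide down by itself.
- cover (a point): Centre line of the chute, on top of the clear hold-down plate over its lower end (x = -30 to 43, y = -17 to +42 mm in the chute's frame; underside 48, top 52 mm above the channel floor), carried by a steel block beyond the +x wall (x = 27 to 44, y = -17 to +10 mm). A cap slides under it and cannot be put in there from above. Push a cap at about half its height, square to the floor, or it tips.
- leaf_clamp (a point): Top of the block (12 x 24 mm) on the +x wall, 36 mm above the channel floor, that clamps a copper leaf spring (10 to 28 mm above the floor). The leaf slants from here into the channel down to y = 25 mm, where it stands 8 mm in from the wall. It begins to press on a cap when the cap's axis is some 80 mm from the chute's origin and brakes it with 3 to 10 N from there to the stop.
- gate: Slide gate: steel plate 6 mm thick, 36 mm high, sliding along the chute's x. Origin at the knob, at floor height in the plate's uphill face; axes as the chute's. Its x in the chute's frame is -118 mm when open, -68 mm when fully shut (hard stop); starts 0 to 12 mm from open. Slides at about 3 N, stays where left (guide rails level with the chute wall, x = -57 to -27). It bends if a cap is forced against it with over 15 N.
- knob (a point): Centre of the red plastic knob that stands up at the gate's outer end: 18 mm diameter, 18 mm tall (34 to 52 mm above the channel floor), on a steel stem of 16 mm diameter below it. Axes as the chute's. Push it towards +x to shut the gate.
- stop_screw (a point): Where the adjusting screw passes through the gate, 24 mm above the channel floor, mid channel when the gate is shut. It carries the stop, a black rubber pad 24 mm wide (11 to 37 mm above the floor). The pad's face stands 6 to 39 mm uphill of the gate's plate: its setting differs each time and no reading gives it. It is sprung: it yields 2 mm at 1 to 1.5 N, then is solid.
- cap: The brass cap: a drawn brass shell with a closed top, a plain upright cylinder 44 mm in diameter and 45 mm tall, about 0.08 to 0.16 kg. Origin: centre of its underside, z along its axis. It stands in the wooden tray in one of three places 90 mm apart.
- tray: Low wooden parts tray, 300 x 116 mm, rim 20 mm high, walls and floor 6 mm thick; origin under its centre, x along its length. Fixed.
- steel_cap: Dark steel cap of the same size as the brass cap, in the tray. Leave it alone.
- insulator: White ceramic insulator of the same size as the brass cap, in the tray. Leave it alone.
- lamp: Brass table lamp without its chimney, 92 mm wide, 228 mm tall. Leave it alone. Origin under its centre.
- oilcan: Dark oil can with a thin spout, 84 mm wide, 165 mm tall. Leave it alone. Origin under its centre.
- tin: Small yellow tin with a white lid and label, 66 mm wide, 75 mm tall. Leave it alone. Origin under its centre.
- screwdriver: Screwdriver with a red handle, lying on the bench. Leave it alone.
- brush: Brush with a wooden handle, lying on the bench. Leave it alone.

How it is judged:
By the outcome, as a careful person would: the job done as asked, in the order asked, and still so for the second after the job is handed in, with the robot touching nothing.
It also fails if it takes over 69 s, if anything falls off the work surface, if the arm or the gripper's body presses on something with over 40 N, if the wrist force passes 120 N, or if a joint passes its speed limit or range.

## Working session

There is one attempt and no reset: what is moved stays moved. The work goes in short steps, Python scripts to look and compute and a shell command to move; the robot and the scene stay as the last step left them, time stands still between calls to the robot, and variables do not carry over. Pictures are saved under pics/ and viewed, at most 10 in all, crops included, and the job is handed in when it is done.

```bash
ls; mkdir -p pics; python3 - <<'E'
from rig import readout, vision, manip
import cv2
print(readout.get_state())
for n in("side","top"):
    cv2.imwrite(f"pics/{n}0.png",vision.get_image(n)); print(vision.camera_params(n))
E
```

```text
pics
{'clock': 0.0, 'qpos': array([ 1.08696580e+00,  2.76567968e-01,  1.50614380e+00,  1.68435919e-05,
        1.36070575e+00, -1.20977605e-01]), 'qd': array([-8.02339794e-04, -8.93484982e-05, -2.09812146e-04,  7.85957358e-05,
        1.79419278e-04,  1.83448274e-03]), 'effort': array([ 1.22555637e-03, -4.16771936e+01, -2.45802462e+01, -3.13109513e-04,
        1.10711652e-02,  1.39695871e-06]), 'position': array([0.20382737, 0.53708565, 0.23045088]), 'ee_rot': array([-2.79598404e-04,  1.80434465e-01,  9.83586585e-01, -8.68576897e-04]), 'contact_force': array([-0.88629185, -0.60207777,  0.40915684]), 'moment': array([-0.06193617, -0.045791  , -0.0105674 ]), 'gripper_force': 0.0, 'width': 0.08513301011003108}
{'intrinsics': array([[461.25431723,   0.        , 327.81118254],
       [  0.        , 461.25431723, 240.11647799],
       [  0.        ,   0.        ,   1.        ]]), 'rvec': array([ 0.15830168, -2.71252095,  1.47310297]), 'tvec': array([0.46191394, 0.11112021, 1.23838677])}
{'intrinsics': array([[494.85131715,   0.        , 322.32787157],
       [  0.        , 494.85131715, 240.25671023],
       [  0.        ,   0.        ,   1.        ]]), 'rvec': array([ 2.15883981, -2.18916937,  0.05502077]), 'tvec': array([0.04763568, 0.46596815, 1.36597455])}
```

View pics/side0.png

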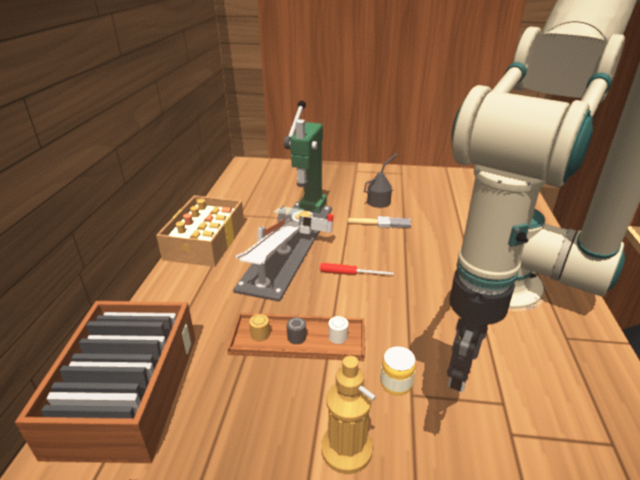

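View pics/top0.png

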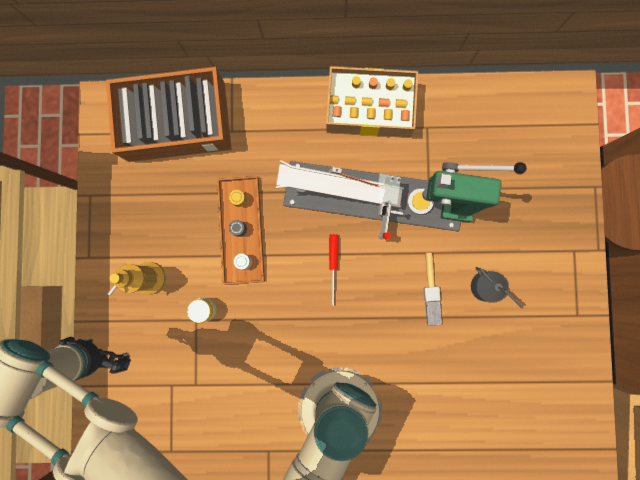

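Side view: brass cap at (259,327), dark cap (297,330), insulator (338,330), knob about (330,220). Top view: brass cap (237,198), knob (387,236), chute from (280,176) to about (400,195), running roughly along world y. Next come enlarged crops for picking features.

```bash
cat > h.py <<'E'
import numpy as np, cv2
from rig import readout, vision
from scipy.spatial.transform import Rotation as R
P={n:vision.camera_params(n) for n in("side","top")}
def ray(n,uv):
    p=P[n]; Rm=cv2.Rodrigues(p["rvec"])[0]
    d=Rm.T@np.linalg.solve(p["intrinsics"],[uv[0],uv[1],1.]); return -Rm.T@p["tvec"],d/np.linalg.norm(d)
def plane(n,uv,z):
    o,d=ray(n,uv); return o+d*(z-o[2])/d[2]
def two(us,ut):
    o1,d1=ray("side",us);o2,d2=ray("top",ut)
    t=np.linalg.lstsq(np.c_[d1,-d2],o2-o1,rcond=None)[0]
    a,b=o1+d1*t[0],o2+d2*t[1]; return (a+b)/2,np.linalg.norm(a-b)*1e3
def proj(n,X):
    p=P[n]; return cv2.projectPoints(np.atleast_2d(np.float64(X)),p["rvec"],p["tvec"],p["intrinsics"],None)[0][:,0]
def blob(img,lo,hi,box):
    x0,y0,x1,y1=box; m=cv2.inRange(cv2.cvtColor(img,cv2.COLOR_BGR2HSV)[y0:y1,x0:x1],np.array(lo),np.array(hi))
    n,l,s,c=cv2.connectedComponentsWithStats(m); k=1+np.argmax(s[1:,4]); return c[k]+[x0,y0],s[k]+[x0,y0,0,0,0]
E
python3 - <<'E'
from h import *
s=cv2.imread("pics/side0.png");t=cv2.imread("pics/top0.png")
cv2.imwrite("pics/c1.png",cv2.resize(s[190:310,225:385],None,fx=5,fy=5,interpolation=2))
cv2.imwrite("pics/c2.png",cv2.resize(t[140:280,215:415],None,fx=4,fy=4,interpolation=2))
for nm,im,b in(("s",s,(318,205,345,240)),("t",t,(375,225,400,245))): print(nm,blob(im,(0,170,90),(6,255,255),b),blob(im,(170,170,90),(180,255,255),b))
E
```

```text
Traceback (most recent call last):
  File "h.py", line 18, in blob
    n,l,s,c=cv2.connectedComponentsWithStats(m); k=1+np.argmax(s[1:,4]); return c[k]+[x0,y0],s[k]+[x0,y0,0,0,0]
                                                     ~~~~~~~~~^^^^^^^^^
ValueError: attempt to get argmax of an empty sequence
```

View pics/c1.png

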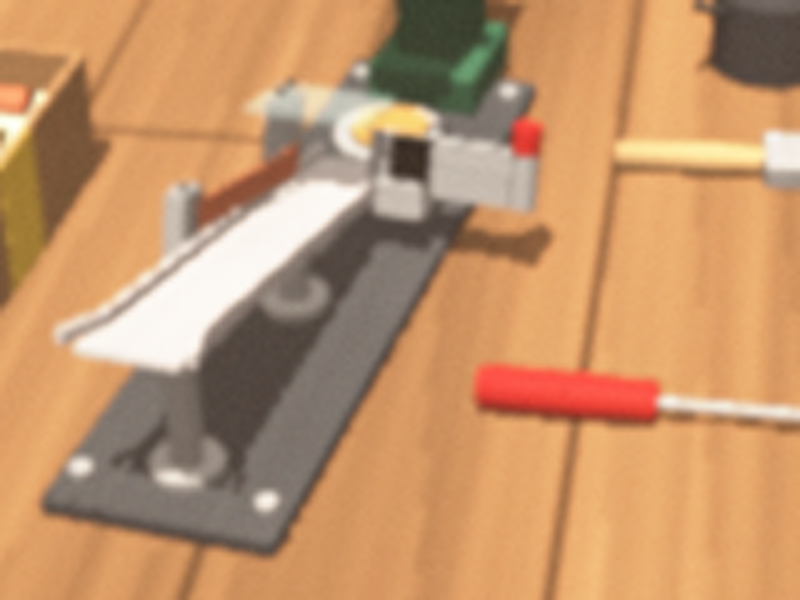

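View pics/c2.png

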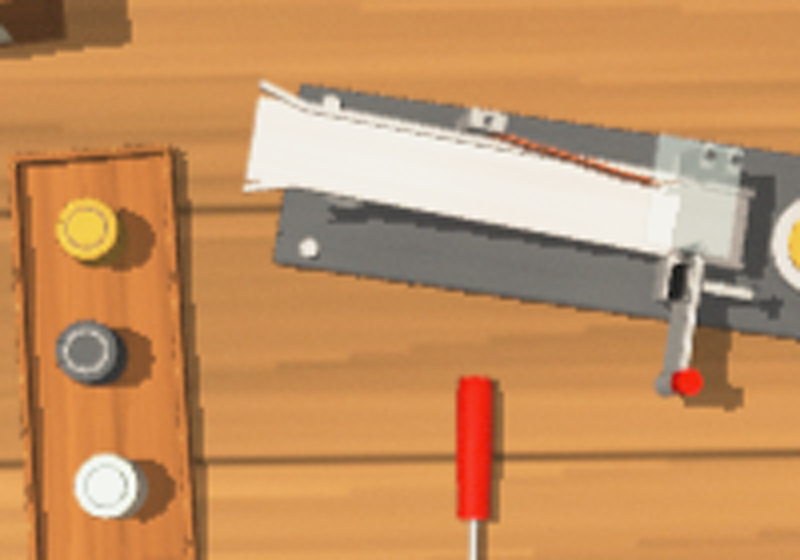

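Crop 1 (5×, offset 225,190): knob (527,137), leaf clamp top (183,187), upper floor edge (70,345)–(195,368), black square (410,155) in the gate guide. Crop 2 (4×, offset 215,140): knob (687,382), clamp top (488,118), upper end (252,141), base plate's lower edge (275,262)–(800,338), brass cap top (90,230), which is the cap farthest from the robot.

```bash
python3 - <<'E'
from h import *
np.set_printoptions(precision=4,suppress=True)
s=cv2.imread("pics/side0.png");t=cv2.imread("pics/top0.png")
S=lambda u,v:np.array([u/5+225-.4,v/5+190-.4]); T=lambda u,v:np.array([u/4+215-.4,v/4+140-.4])
red=lambda im,b:blob(im,(0,150,90),(12,255,255),b)
hs=cv2.cvtColor(s,cv2.COLOR_BGR2HSV)[217,330],cv2.cvtColor(t,cv2.COLOR_BGR2HSV)[235,387]; print(hs)
try:
  ks,a=red(s,(322,208,340,226)); kt,b=red(t,(380,228,395,244)); print("knobpx",ks,a,kt,b); print("knob",two(ks,kt))
except Exception as e: print(e)
print("clamp",two(S(183,187),T(488,118)))
print("end",two(S(133,357),T(252,141)))
a,b=plane("top",T(275,262),.01),plane("top",T(800,338),.01); print("plate edge",a,b,"yaw(+y axis vs world y)",np.degrees(np.arctan2(-(a-b)[0],(a-b)[1])))
# tray outline & caps
for nm,im,bx in(("side",s,(245,308,275,345)),("top",t,(225,186,250,210))):
    print(nm,blob(im,(20,150,90),(32,255,255),bx))
for z in(.045,.051): print(z,plane("top",T(90,230),z))
E
```

```text
(array([  1, 197, 228], dtype=uint8), array([  3, 245, 244], dtype=uint8))
knobpx [330.2667 216.6889] [327 213   7   8  45] [386.62 235.1 ] [383 231   8   8  50]
knob (array([ 0.4727, -0.1302,  0.0927]), np.float64(0.860710374426989))
clamp (array([ 0.6445, -0.0007,  0.1233]), np.float64(0.391301181018264))
end (array([0.6321, 0.1535, 0.1225]), np.float64(0.21095784032088688))
plate edge [0.5685 0.1503 0.01  ] [ 0.5087 -0.2182  0.01  ] yaw(+y axis vs world y) -9.210018410996293Traceback (most recent call last):
  File "<stdin>", line 15, in <module>
  File "h.py", line 18, in blob
    n,l,s,c=cv2.connectedComponentsWithStats(m); k=1+np.argmax(s[1:,4]); return c[k]+[x0,y0],s[k]+[x0,y0,0,0,0]
                                                     ~~~~~~~~~^^^^^^^^^
    return _wrapfunc(a, 'argmax', axis=axis, out=out, **kwds)
    return bound(*args, **kwds)
ValueError: attempt to get argmax of an empty sequence
```

```bash
cat >> h.py <<'E'
psi=np.radians(-9.2); a=np.radians(14)
yh=np.array([-np.sin(psi),np.cos(psi),0]); zz=np.array([0,0,1.])
CY=yh*np.cos(a)+zz*np.sin(a); CZ=-yh*np.sin(a)+zz*np.cos(a); CX=np.cross(CY,CZ)
O=np.array([.5855,-.1338,.0505])
C=lambda x,y,z:O+(CX*x+CY*y+CZ*z)/1000
E
python3 - <<'E'
from h import *
np.set_printoptions(precision=4,suppress=True)
s=cv2.imread("pics/side0.png");t=cv2.imread("pics/top0.png")
print(CX,CY)
H=cv2.cvtColor(s,cv2.COLOR_BGR2HSV);print(H[318:340:3,259].tolist()); H=cv2.cvtColor(t,cv2.COLOR_BGR2HSV);print(H[190:208:3,237].tolist())
big={"top":cv2.resize(t[150:260,220:420],None,fx=4,fy=4,interpolation=2),"side":cv2.resize(s[200:300,230:350],None,fx=4,fy=4,interpolation=2)}
off={"top":(220,150),"side":(230,200)}
for n,im in big.items():
    for q in([(-23.5,0,8),(-23.5,270,8)],[(23.5,0,8),(23.5,270,8)],[(-23.5,0,0),(-23.5,300,0),(23.5,300,0),(23.5,0,0)],[(-30,-17,52),(43,-17,52),(43,42,52),(-30,42,52),(-30,-17,52)]):
        p=(proj(n,[C(*c) for c in q])-off[n]+.4)*4
        cv2.polylines(im,[np.int32(p)],False,(255,0,255),1)
A=np.zeros((440,800,3),np.uint8)
o=np.zeros((440,800,3),np.uint8);o[:440]=big["top"]
b=np.zeros((600,800,3),np.uint8); b[:400,:480]=big["side"]
cv2.imwrite("pics/ov_top.png",o); cv2.imwrite("pics/ov_side.png",big["side"])
E
```

```text
[ 0.9871 -0.1599  0.    ] [0.1551 0.9578 0.2419]
[[22, 136, 249], [22, 136, 248], [19, 135, 232], [18, 154, 229], [17, 156, 177], [17, 157, 175], [17, 154, 175], [17, 158, 173]]
[[23, 173, 242], [23, 173, 243], [23, 172, 243], [23, 174, 243], [20, 153, 227], [19, 168, 103]]
```

View pics/ov_top.png

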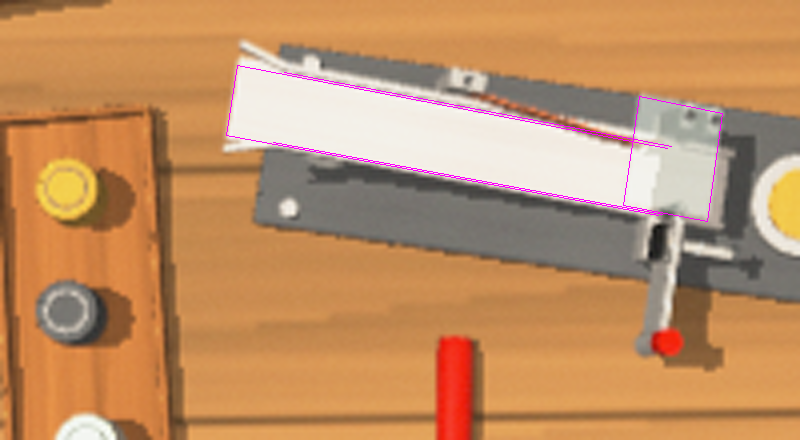

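The overlay fits the channel to about 1 px at the upper end and about 3 mm at the cover. Now I'll refine the lateral position with wall profiles, locate the brass cap from both views, and work out the first moves.

```bash
cat >> h.py <<'E'
def go(target,st=None):
    st=st or readout.get_state(); q=st["ee_rot"]; Rm=R.from_quat([q[1],q[2],q[3],q[0]])
    return Rm.inv().apply(np.array(target)-st["position"])*1000
def turn(xt,zt):  # rotation vector (units of 6deg, tool axes) to have tool x=xt, z=zt
    st=readout.get_state();q=st["ee_rot"]; Rm=R.from_quat([q[1],q[2],q[3],q[0]])
    T=R.from_matrix(np.c_[xt,np.cross(zt,xt),zt]); return np.degrees((Rm.inv()*T).as_rotvec())/6
E
python3 - <<'E'
from h import *
np.set_printoptions(precision=4,suppress=True)
s=cv2.imread("pics/side0.png");t=cv2.imread("pics/top0.png")
# lateral profiles
xs=np.arange(-40,40.1,.5)
for n,im in(("top",t),("side",s)):
  g=cv2.cvtColor(im,cv2.COLOR_BGR2GRAY)
  for y0 in(100,215,250):
    pr=np.mean([cv2.remap(g,np.float32(proj(n,[C(x,y,8) for x in xs])[None]),None,1)[0].astype(float) for y in range(y0-12,y0+13,2)],0)
    d=cv2.GaussianBlur(np.gradient(pr).reshape(1,-1),(0,0),1.5)[0]
    k=[i for i in range(2,len(d)-2) if abs(d[i])==max(abs(d[i-2:i+3])) and abs(d[i])>2]
    print(n,y0,[(xs[i],round(d[i],1)) for i in k])
def top(n,im,bx): return blob(im,(18,100,195),(32,255,255),bx)
a=top("side",s,(245,308,275,345)); b=top("top",t,(225,186,250,210)); print(a,b,two(a[0],b[0]), plane("top",b[0],.051),plane("side",a[0],.051))
b=np.array([-np.cos(psi),0,0])
print("origin end y", C(0,0,0), "load",C(0,215,0))
tx=yh; tz=-zz   # tool y = z x x
print("tool y",np.cross(tz,tx),"turn",turn(tx,tz),turn(-tx,tz))
print("knob pre",C(-160,-3,40), "above, in present axes",go(C(-160,-3,40)+[0,0,.1]))
E
```

```text
top 100 [(np.float64(-34.5), np.float64(-4.8)), (np.float64(-26.0), np.float64(18.1)), (np.float64(24.5), np.float64(-13.3)), (np.float64(29.5), np.float64(3.3))]
top 215 [(np.float64(-38.5), np.float64(-3.5)), (np.float64(-26.0), np.float64(17.7)), (np.float64(22.5), np.float64(-5.3)), (np.float64(26.0), np.float64(3.5)), (np.float64(30.5), np.float64(-11.5))]
top 250 [(np.float64(-32.5), np.float64(2.1)), (np.float64(-25.5), np.float64(13.3)), (np.float64(23.0), np.float64(-5.6)), (np.float64(26.0), np.float64(4.3)), (np.float64(30.5), np.float64(-7.0)), (np.float64(37.0), np.float64(-4.7))]
side 100 [(np.float64(-26.0), np.float64(8.1)), (np.float64(19.0), np.float64(-6.7)), (np.float64(32.5), np.float64(-3.6))]
side 215 [(np.float64(-26.0), np.float64(8.5)), (np.float64(19.5), np.float64(-6.6)), (np.float64(26.0), np.float64(5.3)), (np.float64(34.0), np.float64(-3.3))]
side 250 [(np.float64(-35.5), np.float64(3.5)), (np.float64(-25.5), np.float64(8.9)), (np.float64(19.5), np.float64(-7.4)), (np.float64(26.0), np.float64(5.7)), (np.float64(34.0), np.float64(-3.2))]
(array([258.516 , 320.7394]), array([250, 315,  18,  13, 188])) (array([236.0944, 196.7556]), array([229, 190,  15,  15, 180])) (array([0.5891, 0.277 , 0.049 ]), np.float64(1.8329373287588175)) [0.5878 0.2765 0.051 ] [0.5894 0.2791 0.051 ]
origin end y [ 0.5855 -0.1338  0.0505] load [0.6189 0.0721 0.1025]
tool y [ 0.9871 -0.1599  0.    ] turn [-0.0144  0.0092 13.0693] [ -0.0097  -0.0152 -16.9307]
knob pre [ 0.4255 -0.1206  0.0886] above, in present axes [-440.7101 -536.2421   42.7267]
```

```bash
sed -i 's/^C=lambda/O=O+.002*CX\nC=lambda/' h.py
python3 -m handwheel '[[[-36.7,-44.7,-30],[0,0,0],1],[[-36.7,-44.7,-10],[0,0,0],1],[[-36.7,-44.7,0],[0,0,0],1],[[-36.7,-44.7,0],[0,0,0],1],[[-36.7,-44.7,0],[0,0,0],1],[[-36.7,-44.7,0],[0,0,0],1],[[-36.7,-44.7,0],[0,0,0],1],[[-36.7,-44.7,0],[0,0,0],1],[[-36.7,-44.7,0],[0,0,0],1],[[-36.7,-44.7,0],[0,0,0],1],[[-36.7,-44.7,0],[0,0,0],1],[[-36.7,-44.7,0],[0,0,0],1]]'
python3 -m handwheel '[[[0,0,0],[0,0,1],1],[[0,0,0],[0,0,1],1],[[0,0,0],[0,0,1],1],[[0,0,0],[0,0,1],1],[[0,0,0],[0,0,1],1],[[0,0,0],[0,0,1],1],[[0,0,0],[0,0,1],1],[[0,0,0],[0,0,1],1],[[0,0,0],[0,0,1],1],[[0,0,0],[0,0,1],1],[[0,0,0],[0,0,1],1],[[0,0,0],[0,0,1],1],[[0,0,0],[0,0,1],1],[[0,0,0],[0,0,0],1]]'
python3 - <<'E'
from h import *
np.set_printoptions(precision=3,suppress=True)
k=np.array([.4727,-.1302,.0927])
print(readout.get_state()["position"],turn(yh,-zz),go(k-.038*CX+[0,0,-.006]), readout.get_state()["contact_force"])
E
```

```text
clock: 1.6
position: [0.4248, -0.1198, 0.2699]
ee_rot: [0.0, 0.181, 0.984, 0.0]
contact_force: [1.1, -0.1, -0.2]
width: -0.0004
gripper_force: 0.0
clock: 3.35
position: [0.4244, -0.1178, 0.2697]
ee_rot: [-0.0, 0.759, 0.651, -0.0]
contact_force: [0.5, 0.8, -0.2]
width: -0.0
gripper_force: 0.0
[ 0.424 -0.118  0.27 ] [-0.008 -0.003  0.081] [ -4.649  11.748 183.003] [ 0.524  0.836 -0.212]
```

```bash

python3 -m handwheel '[[[-4.6,0,60],[0,0,0],1],[[0,0,60],[0,0,0],1],[[0,0,40],[0,0,0],1],[[0,0,23],[0,0,0],1],[[0,8,0],[0,0,0],1],[[0,8,0],[0,0,0],1],[[0,8,0],[0,0,0],1],[[0,8,0],[0,0,0],1],[[0,8,0],[0,0,0],1],[[0,8,0],[0,0,0],1]]'
python3 - <<'E'
from h import *
cv2.imwrite("pics/k_s.png",cv2.resize(vision.get_image("side")[180:270,270:390],None,fx=5,fy=5,interpolation=2))
E
```

```text
clock: 4.6
position: [0.4716, -0.1298, 0.0873]
ee_rot: [-0.0, 0.759, 0.651, -0.0]
contact_force: [-2.4, -0.1, 1.8]
width: -0.0001
gripper_force: 1.5
```

View pics/k_s.png

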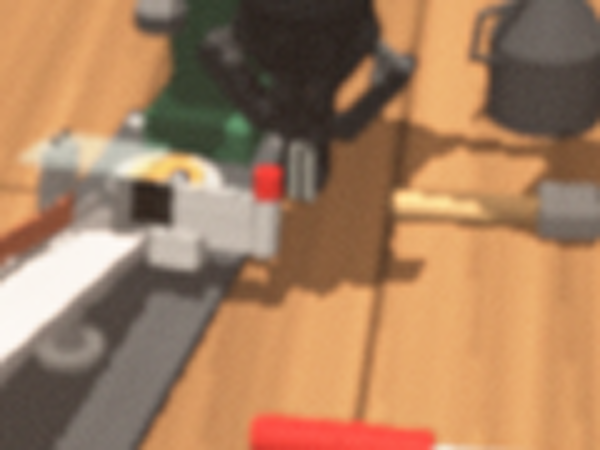

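The closed fingers bear on the knob at crop (267,180) and the gate is sliding; about 25 mm remains to the hard stop.

```bash

python3 -m handwheel '[[[0,5,0],[0,0,0],1],[[0,5,0],[0,0,0],1],[[0,4,0],[0,0,0],1],[[0,3,0],[0,0,0],1],[[0,3,0],[0,0,0],1]]'
python3 -m handwheel '[[[0,2,0],[0,0,0],1],[[0,1,0],[0,0,0],1],[[0,0,0],[0,0,0],1]]'
```

```text
clock: 5.28
position: [0.4913, -0.133, 0.0871]
ee_rot: [-0.0, 0.759, 0.651, -0.0]
contact_force: [-2.4, -0.0, 2.2]
width: 0.0001
gripper_force: 1.3
clock: 5.65
position: [0.4944, -0.1334, 0.0871]
ee_rot: [0.0, 0.759, 0.651, 0.0]
contact_force: [-1.5, -0.5, 2.6]
width: -0.0001
gripper_force: 1.0
```

```bash
for i in 1 2; do :; done
python3 -m handwheel '[[[0,1,0],[0,0,0],1],[[0,1,0],[0,0,0],1],[[0,0,0],[0,0,0],1]]'
python3 -m handwheel '[[[0,1,0],[0,0,0],1],[[0,1,0],[0,0,0],1],[[0,0,0],[0,0,0],1]]'
```

```text
clock: 6.02
position: [0.4963, -0.1337, 0.0871]
ee_rot: [0.0, 0.759, 0.651, 0.0]
contact_force: [-1.5, -0.1, 1.2]
width: 0.0001
gripper_force: 1.1
clock: 6.4
position: [0.4976, -0.1339, 0.087]
ee_rot: [-0.0, 0.759, 0.651, -0.0]
contact_force: [-3.8, -0.7, 2.1]
width: 0.0
gripper_force: 2.1
```

```bash

python3 -m handwheel '[[[0,1,0],[0,0,0],1],[[0,1,0],[0,0,0],1],[[0,0,0],[0,0,0],1]]'
python3 -m handwheel '[[[0,1,0],[0,0,0],1],[[0,0,0],[0,0,0],1]]'
```

```text
clock: 6.78
position: [0.4979, -0.1339, 0.0869]
ee_rot: [-0.002, 0.759, 0.651, -0.001]
contact_force: [-8.1, -0.4, 5.5]
width: 0.0001
gripper_force: 3.9
clock: 7.02
position: [0.498, -0.1339, 0.0868]
ee_rot: [-0.003, 0.759, 0.651, -0.002]
contact_force: [-9.7, -0.5, 7.2]
width: -0.0001
gripper_force: 4.7
```

```bash

python3 -m handwheel '[[[0,-15,0],[0,0,0],1],[[0,-10,-20],[0,0,0],1],[[0,0,-60],[0,0,0],1],[[0,0,-60],[0,0,0],-0.5],[[0,0,-20],[0,0,0],-0.5]]'
python3 - <<'E'
from h import *
np.set_printoptions(precision=3,suppress=True)
s=vision.get_image("side");t=vision.get_image("top");cv2.imwrite("pics/g_t.png",t);cv2.imwrite("pics/g_s.png",s)
try:
  ks=blob(s,(0,150,90),(12,255,255),(300,200,340,230))[0];kt=blob(t,(0,150,90),(12,255,255),(375,200,400,245))[0]
  k=two(ks,kt); print(ks,kt,k,"local",((k[0]-O)@np.c_[CX,CY,CZ])*1e3)
except Exception as e: print(e)
st=readout.get_state(); print(st["width"],go([.589,.2775,.12]))
E
```

```text
clock: 7.65
position: [0.4792, -0.1313, 0.2515]
ee_rot: [0.005, 0.759, 0.651, 0.003]
contact_force: [0.7, 0.1, 0.4]
width: 0.0358
gripper_force: 0.0
attempt to get argmax of an empty sequence
0.0507957950260163 [420.897  45.363 129.972]
```

```bash

python3 -m handwheel '[[[46.8,5,0],[0,0,0],-0.5],[[46.8,5,0],[0,0,0],-0.5],[[46.8,5,0],[0,0,0],-0.5],[[46.8,5,0],[0,0,0],-0.5],[[46.8,5,0],[0,0,0],-0.5],[[46.8,5,20],[0,0,0],-0.5],[[46.8,5,40],[0,0,0],-0.5],[[46.8,5,40],[0,0,0],-0.5],[[46.5,5,30],[0,0,0],-0.5],[[0,0,0],[0,0,0],-0.5]]'
python3 - <<'E'
from h import *
np.set_printoptions(precision=3,suppress=True)
s=vision.get_image("side");t=vision.get_image("top");cv2.imwrite("pics/g_t.png",t);cv2.imwrite("pics/g_s.png",s)
try:
  ks=blob(s,(0,150,90),(12,255,255),(300,195,340,230))[0];kt=blob(t,(0,150,90),(12,255,255),(375,200,400,245))[0]
  k=two(ks,kt); print(ks,kt,k,"local",((k[0]-O)@np.c_[CX,CY,CZ])*1e3)
except Exception as e: print(e)
st=readout.get_state(); print(st["width"],go([.589,.2775,.018]),turn(yh,-zz))
cv2.imwrite("pics/d.png",np.vstack([cv2.resize(t[170:245,205:305],None,fx=4,fy=4,interpolation=2),cv2.resize(s[275:350,225:325],None,fx=4,fy=4,interpolation=2)]))
E
```

```text
clock: 9.0
position: [0.5829, 0.2809, 0.1115]
ee_rot: [-0.002, 0.758, 0.652, -0.003]
contact_force: [-0.1, -0.9, 0.3]
width: 0.064
gripper_force: 0.0
[315.  214.5] [388.729 217.854] (array([ 0.518, -0.137,  0.093]), np.float64(0.937348479080051)) local [-67.85   -2.917  44.652]
0.06367028266384961 [-0.015  5.085 97.155] [-0.023  0.015  0.079]
```

View pics/d.png

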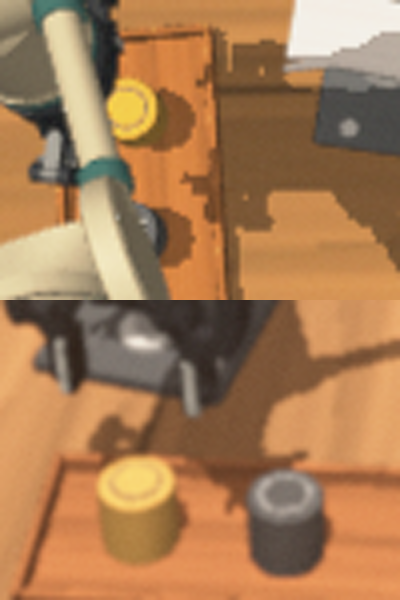

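Gate confirmed shut: knob at local x = −67.9 mm. The brass cap stands directly below the open fingers (side crop, cap at (138,480), fingers at (65,370) and (190,400)). Going down to grasp.

```bash

python3 -m handwheel '[[[0,5,20],[0,0,0],-0.5],[[0,0,25],[0,0,0],-0.5],[[0,0,25],[0,0,0],-0.5],[[0,0,17],[0,0,0],-0.5],[[0,0,9],[0,0,0],-0.5],[[0,0,0],[0,0,0],-0.5]]'
python3 -m handwheel '[[[0,0,0],[0,0,0],0.4],[[0,0,0],[0,0,0],0.4],[[0,0,0],[0,0,0],0.4],[[0,0,0],[0,0,0],0.4]]' 30
```

```text
clock: 9.85
position: [0.5901, 0.2774, 0.0211]
ee_rot: [-0.0, 0.759, 0.651, -0.0]
contact_force: [0.6, -1.2, 0.4]
width: 0.0642
gripper_force: 0.0
clock: 10.35
position: [0.591, 0.2781, 0.0223]
ee_rot: [0.0, 0.759, 0.651, 0.001]
contact_force: [-0.4, 0.0, 5.8]
width: 0.0431
gripper_force: 31.2
```

```bash

python3 -m handwheel '[[[0,0,-10],[0,0,0],0.4],[[0,0,-40],[0,0,0],0.4],[[0,0,-50],[0,0,0],0.4],[[0,0,-50],[0,0,0],0.4],[[0,0,-40],[0,0,0],0.4],[[0,0,0],[0,0,0],0.4]]'
python3 - <<'E'
from h import *
np.set_printoptions(precision=3,suppress=True)
print(turn(CY,-CZ),go(C(0,215,80)),C(0,215,80),readout.get_state()["contact_force"])
E
```

```text
clock: 11.1
position: [0.5919, 0.2785, 0.2153]
ee_rot: [0.001, 0.759, 0.651, 0.004]
contact_force: [-1.0, -0.6, -0.6]
width: 0.0431
gripper_force: 30.9
[0.058 2.296 0.078] [-219.298   59.788   34.726] [0.618 0.053 0.18 ] [-0.999 -0.619 -0.594]
```

```bash

python3 -m handwheel '[[[-40,11,0],[0,0,0],0.4],[[-44,12,0],[0,0,0],0.4],[[-45,12,0],[0,0,0],0.4],[[-45,12,0],[0,0,0],0.4],[[-45,12,10],[0,0,0],0.4],[[0,0,0],[0,0.8,0],0.4],[[0,0,0],[0,0.8,0],0.4],[[0,0,0],[0,0.7,0],0.4],[[0,0,0],[0,0,0],0.4],[[0,0,0],[0,0,0],0.4],[[0,0,0],[0,0,0],0.4]]'
python3 - <<'E'
from h import *
np.set_printoptions(precision=3,suppress=True)
print(turn(CY,-CZ),go(C(0,215,17)),go(C(0,215,40)))
s=vision.get_image("side");t=vision.get_image("top")
cv2.imwrite("pics/p.png",np.hstack([cv2.resize(t[145:235,240:340],None,fx=4,fy=4,interpolation=2),cv2.resize(s[205:295,225:325],None,fx=4,fy=4,interpolation=2)]))
E
```

```text
clock: 12.48
position: [0.6148, 0.0531, 0.2009]
ee_rot: [-0.078, 0.753, 0.647, 0.091]
contact_force: [0.4, -0.1, -0.7]
width: 0.0427
gripper_force: 30.8
[-0.023  0.037  0.077] [-4.628  3.092 83.134] [-4.717  3.038 60.134]
```

View pics/p.png

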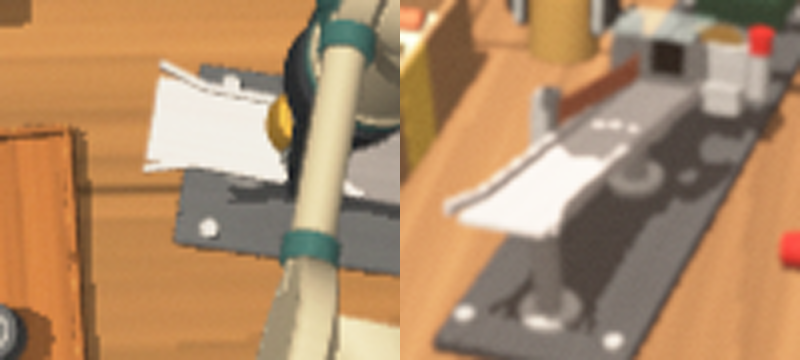

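Left (top view): cap held at about (280,125), still high above the chute. Right (side view): gate shut, black rubber stop visible at (667,55) in the channel. Descending.

```bash

python3 -m handwheel '[[[-4.5,3,15],[0,0,0],0.4],[[0,0,25],[0,0,0],0.4],[[0,0,15],[0,0,0],0.4],[[0,0,0],[0,0,0],0.4],[[0,0,0],[0,0,0],0.4]]'
python3 - <<'E'
from h import *
np.set_printoptions(precision=3,suppress=True)
print(turn(CY,-CZ),go(C(0,215,17)))
s=vision.get_image("side");t=vision.get_image("top")
for n,im in(("top",t),("side",s)):
    e=proj(n,[C(0,215,20)])[0];b=(int(e[0]-25),int(e[1]-25),int(e[0]+25),int(e[1]+25))
    try:print(n,e,blob(im,(18,100,90),(32,255,255),b))
    except Exception as x:print(n,x)
cv2.imwrite("pics/p2.png",np.hstack([cv2.resize(t[145:235,240:340],None,fx=4,fy=4,interpolation=2),cv2.resize(s[205:295,225:325],None,fx=4,fy=4,interpolation=2)]))
E
```

```text
clock: 13.2
position: [0.6198, 0.0604, 0.147]
ee_rot: [-0.078, 0.754, 0.646, 0.092]
contact_force: [-0.1, -0.7, -2.0]
width: 0.0433
gripper_force: 30.8
[-0.006  0.033  0.07 ] [ 0.448 -0.775 28.965]
top [310.736 178.834] (array([307.712, 177.864]), array([305, 172,   6,  13,  59]))
side [264.469 241.856] (array([262.886, 227.215]), array([257, 219,  14,  21, 149]))
```

View pics/p2.png

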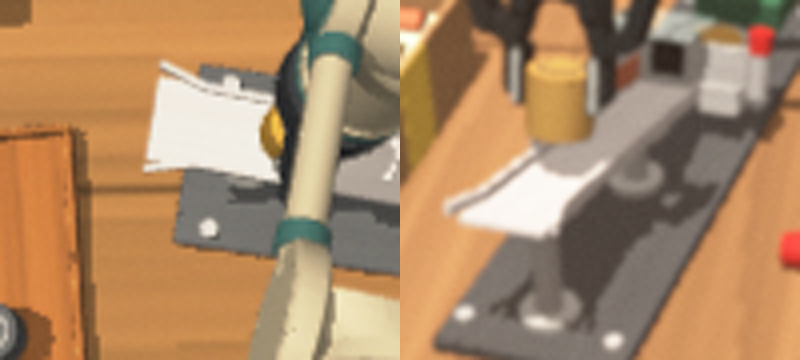

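The cap sits upright and square, about 30 mm above the channel (side crop, (560,100)). Checking its sideways offset numerically, then lowering.

```bash
python3 - <<'E'
from h import *
np.set_printoptions(precision=3,suppress=True)
s=cv2.imread("pics/p2.png")[:,400:]
L=((readout.get_state()["position"]-O)@np.c_[CX,CY,CZ])*1e3; print("tcp local",L)
h=cv2.cvtColor(s,cv2.COLOR_BGR2HSV)
print(h[110,115:205:6].tolist())
for bz in (L[2]-16.3,):
  th=np.linspace(0,2*np.pi,60)
  p=np.vstack([proj("side",[C(L[0]+22*np.cos(t),L[1]+22*np.sin(t),bz+z) for t in th]) for z in(0,45)])
  p=(p-[225,205]+.4)*4; print(p.min(0),p.max(0)+0, "x at row 110 limits")
E
python3 -m handwheel '[[[0,-0.5,14],[0,0,0],0.4],[[0,0,4],[0,0,0],0.4],[[0,0,2],[0,0,0],0.4],[[0,0,0],[0,0,0],0.4],[[0,0,0],[0,0,0],0.4]]'
```

```text
tcp local [  0.968 214.692  46.464]
[[14, 137, 227], [14, 138, 225], [16, 149, 193], [17, 151, 197], [18, 155, 203], [18, 151, 208], [18, 152, 208], [18, 153, 205], [17, 152, 199], [18, 155, 191], [17, 155, 178], [17, 151, 160], [16, 58, 150], [19, 33, 163], [14, 38, 129]]
[123.555  55.534] [195.677 145.46 ] x at row 110 limits
clock: 13.92
position: [0.6197, 0.0652, 0.1274]
ee_rot: [-0.078, 0.754, 0.646, 0.091]
contact_force: [0.7, 0.2, -0.6]
width: 0.0429
gripper_force: 30.8
```

```bash
python3 -m handwheel '[[[0,-0.4,2],[0,0,0],0.4],[[0,0,2],[0,0,0],0.4],[[0,0,0],[0,0,0],0.4]]'
python3 -m handwheel '[[[0,0,2],[0,0,0],0.4],[[0,0,0],[0,0,0],0.4]]'
```

```text
clock: 14.3
position: [0.6198, 0.0662, 0.1233]
ee_rot: [-0.078, 0.754, 0.646, 0.092]
contact_force: [0.9, -0.0, -0.4]
width: 0.0432
gripper_force: 30.8
clock: 14.55
position: [0.6199, 0.0667, 0.1214]
ee_rot: [-0.078, 0.754, 0.646, 0.092]
contact_force: [1.8, 0.0, -2.0]
width: 0.0433
gripper_force: 30.8
```

```bash
python3 -m handwheel '[[[0,0,2],[0,0,0],0.4],[[0,0,0],[0,0,0],0.4]]'; python3 -c "
from h import *
print(go(C(0,215,17)),turn(CY,-CZ))"
```

```text
clock: 14.8
position: [0.6199, 0.0671, 0.1194]
ee_rot: [-0.078, 0.754, 0.646, 0.092]
contact_force: [3.4, -1.4, -0.1]
width: 0.0436
gripper_force: 30.9
[0.5107289  0.13254691 0.55750636] [-0.00503113  0.032359    0.06674302]
```

```bash
python3 -m handwheel '[[[0,0.8,1],[0,0,0],0.4],[[0,0,1],[0,0,0],0.4],[[0,0,0],[0,0,0],0.4]]'
python3 -m handwheel '[[[0,0.4,1],[0,0,0],0.4],[[0,0,0],[0,0,0],0.4]]'
```

```text
clock: 15.18
position: [0.6201, 0.0675, 0.1178]
ee_rot: [-0.078, 0.754, 0.646, 0.091]
contact_force: [-0.1, -2.0, 3.7]
width: 0.0435
gripper_force: 31.3
clock: 15.42
position: [0.6201, 0.0674, 0.1177]
ee_rot: [-0.078, 0.754, 0.646, 0.091]
contact_force: [-2.0, -3.9, 8.9]
width: 0.0433
gripper_force: 32.0
```

The cap is on the floor between the walls. Releasing, retreating and moving uphill behind it.

```bash
python3 -m handwheel '[[[0,-0.4,-1],[0,0,0],0.1],[[0,0,0],[0,0,0],-0.3],[[0,0,0],[0,0,0],-0.7],[[0,0,0],[0,0,0],-0.7],[[0,0,0],[0,0,0],-0.7],[[0,0,-15],[0,0,0],-0.7],[[0,0,-30],[0,0,0],-0.7],[[0,0,-25],[0,0,0],-0.7],[[30,0,0],[0,-0.3,0],1],[[25,0,0],[0,0,0],1],[[0,0,0],[0,0,0],1],[[0,0,0],[0,0,0],1],[[0,0,0],[0,0,0],1]]'
python3 - <<'E'
from h import *
np.set_printoptions(precision=3,suppress=True)
st=readout.get_state();print("local",((st["position"]-O)@np.c_[CX,CY,CZ])*1e3, turn(CY,-CZ),st["width"])
for n,b in(("top",(280,160,330,200)),("side",(240,215,290,262))):
    im=vision.get_image(n); cv2.imwrite(f"pics/r_{n}.png",im)
    try:
        print(n,blob(im,(14,120,90),(32,255,255),b),proj(n,[C(0,215,22),C(0,215,45)]))
    except Exception as x:print(n,x)
t=cv2.imread("pics/r_top.png");s=cv2.imread("pics/r_side.png")
cv2.imwrite("pics/r.png",np.hstack([cv2.resize(t[145:235,240:340],None,fx=4,fy=4,interpolation=2),cv2.resize(s[190:280,225:325],None,fx=4,fy=4,interpolation=2)]))
E
```

```text
clock: 17.05
position: [0.6257, 0.103, 0.1976]
ee_rot: [-0.068, 0.755, 0.647, 0.079]
contact_force: [-0.1, 0.5, -0.4]
width: -0.0001
gripper_force: 0.0
local [ -0.172 268.666  84.658] [-0.017  0.337  0.057] -0.00011053906012506804
top (array([312.561, 180.117]), array([303, 171,  19,  17, 205])) [[310.885 178.714]
 [312.639 177.31 ]]
side (array([256.74, 233.92]), array([240, 215,  37,  37, 885])) [[264.488 241.118]
 [264.707 232.567]]
```

View pics/r.png

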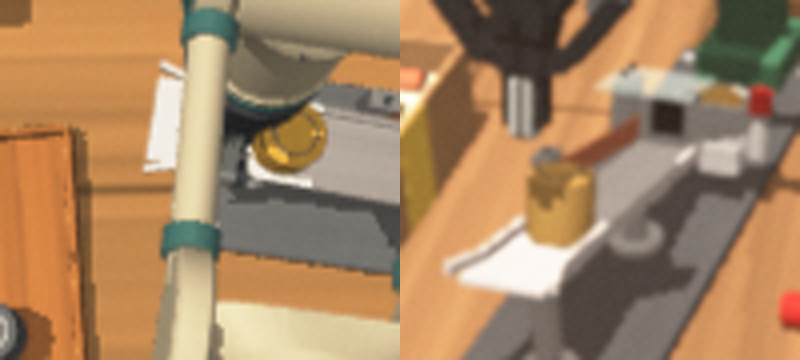

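The cap stands upright in the chute (side crop (560,205)), and the stop is visible at (667,120). The fingers are closed uphill of the cap. Lowering behind it and pushing.

```bash
python3 -m handwheel '[[[0,0,25],[0,0,0],1],[[0,0,25],[0,0,0],1],[[0,0,15],[0,0,0],1],[[0,0,0],[0,0,0],1],[[-6,0,0.2],[0,0,0],1],[[-6,0,0.2],[0,0,0],1],[[-4,0,0.1],[0,0,0],1],[[-4,0,0.1],[0,0,0],1],[[-6,0,0.2],[0,0,0],1],[[-8,0,0.3],[0,0,0],1],[[-8,0,0.3],[0,0,0],1]]'
python3 - <<'E'
from h import *
np.set_printoptions(precision=3,suppress=True)
st=readout.get_state();B=np.c_[CX,CY,CZ];print("local",((st["position"]-O)@B)*1e3, st["contact_force"]@B)
E
```

```text
clock: 18.52
position: [0.6217, 0.0767, 0.1241]
ee_rot: [-0.068, 0.755, 0.647, 0.08]
contact_force: [0.0, 0.2, 1.8]
width: -0.0001
gripper_force: 0.5
local [  0.098 225.028  19.781] [-0.01   0.658  1.732]
```

```bash
python3 -m handwheel '[[[-10,0,0.35],[0,0,0],1],[[-10,0,0.35],[0,0,0],1],[[-10,0,0.35],[0,0,0],1],[[-10,0,0.35],[0,0,0],1],[[-10,0,0.35],[0,0,0],1],[[-10,0,0.35],[0,0,0],1],[[-10,0,0.35],[0,0,0],1],[[-10,0,0.35],[0,0,0],1],[[-8,0,0.3],[0,0,0],1],[[-6,0,0.2],[0,0,0],1],[[-6,0,0.2],[0,0,0],1],[[0,0,0],[0,0,0],1]]'
python3 - <<'E'
from h import *
np.set_printoptions(precision=3,suppress=True)
st=readout.get_state();B=np.c_[CX,CY,CZ];print("local",((st["position"]-O)@B)*1e3, st["contact_force"]@B)
vision.get_image("side");t=vision.get_image("side");T=vision.get_image("top")
cv2.imwrite("pics/u.png",np.hstack([cv2.resize(T[150:240,320:420],None,fx=4,fy=4,interpolation=2),cv2.resize(t[180:270,240:340],None,fx=4,fy=4,interpolation=2)]))
E
```

```text
clock: 20.02
position: [0.6067, -0.0194, 0.0996]
ee_rot: [-0.068, 0.755, 0.647, 0.079]
contact_force: [0.0, 0.7, 0.2]
width: -0.0002
gripper_force: 0.0
local [  0.628 124.726  19.487] [-0.063  0.705  0.052]
```

View pics/u.png

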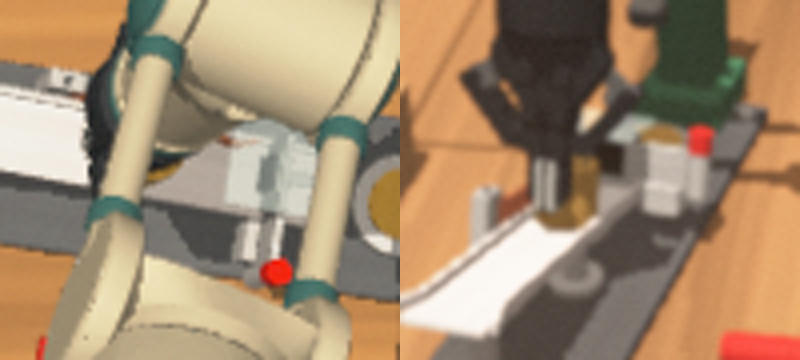

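The cap has moved down upright ahead of the fingers (side crop (570,190)) and the chute ahead is clear. That was my eleventh view, one over the limit, so I'll view no more pictures. From here I go by force.

```bash
cat > f.py <<'E'
from h import *
np.set_printoptions(precision=2,suppress=True)
st=readout.get_state();B=np.c_[CX,CY,CZ];print("local",((st["position"]-O)@B)*1e3,"F", st["contact_force"]@B)
E
H="python3 -m handwheel"; 
python3 -m handwheel '[[[-3,0,0.1],[0,0,0],1],[[-3,0,0.1],[0,0,0],1],[[-3,0,0.1],[0,0,0],1],[[-3,0,0.1],[0,0,0],1]]' >/dev/null; python3 f.py
python3 -m handwheel '[[[-2,0,0.1],[0,0,0],1],[[-2,0,0.1],[0,0,0],1],[[-2,0,0.1],[0,0,0],1]]'>/dev/null; python3 f.py
python3 -m handwheel '[[[-2,0,0.1],[0,0,0],1],[[-2,0,0.1],[0,0,0],1]]'>/dev/null; python3 f.py
```

```text
local [  0.29 113.6   19.6 ] F [-1.53  2.01  0.49]
local [  0.79 107.86  19.65] F [-1.5   3.9   1.56]
local [  1.42 103.58  19.75] F [-0.73  5.53  1.53]
```

```bash

python3 -m handwheel '[[[-1.5,0,0.05],[0,0,0],1],[[-1.5,0,0.05],[0,0,0],1]]'>/dev/null; python3 f.py
python3 -m handwheel '[[[-1,0,0],[0,0,0],1],[[-1,0,0.05],[0,0,0],1]]'>/dev/null; python3 f.py
python3 -m handwheel '[[[-1,0,0.05],[0,0,0],1],[[-1,0,0.05],[0,0,0],1]]'>/dev/null; python3 f.py
```

```text
local [  1.89 100.53  19.97] F [1.39 6.26 3.02]
local [ 2.15 98.66 20.14] F [1.1  6.76 2.82]
local [ 2.39 96.81 20.24] F [1.64 6.77 3.11]
```

```bash

python3 -m handwheel '[[[-1,-0.1,0.05],[0,0,0],1],[[-1,-0.1,0.05],[0,0,0],1]]'>/dev/null; python3 f.py
python3 -m handwheel '[[[-1,-0.1,0.05],[0,0,0],1],[[-1,-0.1,0.05],[0,0,0],1]]'>/dev/null; python3 f.py
```

```text
local [ 2.57 94.97 20.37] F [2.15 7.47 3.83]
local [ 2.67 93.14 20.48] F [1.88 7.65 4.01]
```

```bash

python3 -m handwheel '[[[-1,-0.1,0.05],[0,0,0],1],[[-1,-0.1,0.05],[0,0,0],1]]'>/dev/null; python3 f.py
```

```text
local [ 2.77 91.28 20.62] F [1.95 8.39 4.88]
```

```bash

python3 -m handwheel '[[[-1,-0.1,0.05],[0,0,0],1],[[-1,-0.1,0.05],[0,0,0],1]]'>/dev/null; python3 f.py
```

```text
local [ 2.86 89.4  20.72] F [2.56 7.94 4.24]
```

```bash

python3 -m handwheel '[[[-1,-0.1,0.05],[0,0,0],1],[[-1,-0.1,0.05],[0,0,0],1]]'>/dev/null; python3 f.py
```

```text
local [ 2.93 87.51 20.83] F [2.55 8.38 4.39]
```

```bash

python3 -m handwheel '[[[-1,-0.1,0.05],[0,0,0],1],[[-1,-0.1,0.05],[0,0,0],1]]'>/dev/null; python3 f.py
```

```text
local [ 2.99 85.61 20.94] F [2.97 8.9  5.77]
```

```bash

python3 -m handwheel '[[[-1,-0.1,0.05],[0,0,0],1],[[-1,-0.1,0.05],[0,0,0],1]]'>/dev/null; python3 f.py
```

```text
local [ 3.04 83.71 21.02] F [4.08 8.36 5.26]
```

```bash

python3 -m handwheel '[[[-1,-0.1,0.05],[0,0,0],1],[[-1,-0.1,0.05],[0,0,0],1]]'>/dev/null; python3 f.py
```

```text
local [ 3.09 81.77 21.12] F [4.44 9.4  6.22]
```

```bash

python3 -m handwheel '[[[-1,0,0],[0,0,0],1],[[-1,0,0],[0,0,0],1]]'>/dev/null; python3 f.py
```

```text
local [ 3.16 79.83 21.24] F [3.11 9.94 6.28]
```

```bash

python3 -m handwheel '[[[-1,0,0],[0,0,0],1],[[-1,0,0],[0,0,0],1]]'>/dev/null; python3 f.py
```

```text
local [ 3.25 77.84 21.35] F [3.41 9.29 4.84]
```

```bash

python3 -m handwheel '[[[-1,0,0],[0,0,0],1],[[-1,0,0],[0,0,0],1]]'>/dev/null; python3 f.py
```

```text
local [ 3.31 75.86 21.42] F [3.3  8.49 5.72]
```

```bash

python3 -m handwheel '[[[-1,0,0],[0,0,0],1],[[-1,0,0],[0,0,0],1]]'>/dev/null; python3 f.py
```

```text
local [ 3.43 73.9  21.56] F [4.1  9.65 6.16]
```

```bash

python3 -m handwheel '[[[-1,0,0],[0,0,0],1],[[-1,0,0],[0,0,0],1]]'>/dev/null; python3 f.py
```

```text
local [ 3.51 71.9  21.66] F [3.59 9.06 7.15]
```

```bash

python3 -m handwheel '[[[-1,0,0],[0,0,0],1],[[-1,0,0],[0,0,0],1]]'>/dev/null; python3 f.py
```

```text
local [ 3.59 69.92 21.77] F [5.39 9.97 7.75]
```

```bash

python3 -m handwheel '[[[-1,0,0],[0,0,0],1],[[-1,0,0],[0,0,0],1]]'>/dev/null; python3 f.py
```

```text
local [ 3.71 67.97 21.9 ] F [ 5.35 10.29  6.58]
```

```bash

python3 -m handwheel '[[[-1,0,0],[0,0,0],1],[[-1,0,0],[0,0,0],1]]'>/dev/null; python3 f.py
```

```text
local [ 3.84 66.   22.06] F [ 4.1  10.21  6.76]
```

```bash

python3 -m handwheel '[[[-1,0,0],[0,0,0],1],[[-1,0,0],[0,0,0],1]]'>/dev/null; python3 f.py
```

```text
local [ 3.94 64.04 22.17] F [ 4.85 10.52  6.87]
```

```bash

python3 -m handwheel '[[[-1,0,0],[0,0,0],1]]'>/dev/null; python3 f.py
```

```text
local [ 4.   63.04 22.23] F [ 3.53 10.51  7.63]
```

```bash

python3 -m handwheel '[[[-1,0,0],[0,0,0],1]]'>/dev/null; python3 f.py
```

```text
local [ 4.06 62.2  22.27] F [ 4.82 11.18  7.26]
```

```bash

python3 -m handwheel '[[[-1,0,0],[0,0,0],1]]'>/dev/null; python3 f.py
```

```text
local [ 4.08 61.6  22.3 ] F [ 5.11 11.65  6.42]
```

```bash
python3 - <<'E'
from h import *
s=vision.get_image("side");cv2.imwrite("pics/v.png",s)
h=cv2.cvtColor(s,cv2.COLOR_BGR2HSV)
m=cv2.inRange(h,np.array((14,90,50)),np.array((30,255,255)))
x0,y0,x1,y1=265,195,320,240
for r in range(y0,y1): print(r,"".join("#" if m[r,c] else ("k" if h[r,c,2]<45 else ".") for c in range(x0,x1)))
for c in((0,30,0),(0,30,45),(-22,30,22),(22,30,22),(0,61,45),(0,8,24)): print(c,proj("side",[C(*c)])[0].round(1))
E
```

```text
195 .......................................................
196 .......................................................
197 ..........#....................##......................
198 #.............................##.......................
199 ##...........................##........................
200 ##..........................####.......................
201 ##..........................###........................
202 ####........................##.........................
203 ####.....................#.###.........................
204 ####.......................#...........................
205 #####..................................................
206 ######.................................................
207 ######.................................................
208 #######....#...........................................
209 #######..###...........................................
210 ###########......................................##....
211 ##########............................#####..........#.
212 ############........................########...........
213 #############...
[... 1056 characters left out ...]
...
231 .......................................................
232 .......................................................
233 .......................................................
234 .....................................................#.
235 .......................................................
236 .......................................................
237 .......................................................
238 .......................................................
239 .......................................................
(0, 30, 0) [288.8 228.8]
(0, 30, 45) [289.5 214. ]
(-22, 30, 22) [296.3 222.7]
(22, 30, 22) [282.  220.5]
(0, 61, 45) [285.8 216.8]
(0, 8, 24) [291.7 219. ]
```

Progress per mm is dropping while force rises, so the stop has been met. The cap is upright at axis y ≈ 30 mm. One more gentle millimetre to confirm.

```bash

python3 -m handwheel '[[[-1,0,0],[0,0,0],1]]'>/dev/null; python3 f.py
```

```text
local [ 4.13 60.78 22.31] F [ 4.9  12.87  7.57]
```

```bash

python3 -m handwheel '[[[0,0,0],[0,0,0],1]]'>/dev/null; python3 f.py
```

```text
local [ 4.1  60.62 22.29] F [ 4.48 11.32  6.42]
```

```bash

python3 -m handwheel '[[[-1,0,0],[0,0,0],1],[[0,0,0],[0,0,0],1]]'>/dev/null; python3 f.py
```

```text
local [ 4.13 60.03 22.28] F [ 5.9  12.51  7.21]
```

```bash

python3 -m handwheel '[[[-1,0,0],[0,0,0],1],[[0,0,0],[0,0,0],1]]'>/dev/null; python3 f.py
```

```text
local [ 4.1  59.82 22.26] F [ 5.43 15.34  6.94]
```

Solid: force up 2.8 N for 0.2 mm, which puts about 5 N on the gate. Withdrawing uphill, then up, and checking.

```bash

python3 -m handwheel '[[[2,0,0],[0,0,0],1],[[4,0,0],[0,0,0],1],[[8,0,0],[0,0,0],1],[[15,0,-1],[0,0,0],1],[[20,0,-5],[0,0,0],1],[[20,0,-30],[0,0,0],1],[[20,0,-50],[0,0,0],1],[[40,0,-40],[0,0,0],1],[[50,0,-20],[0,0,0],1],[[50,0,0],[0,0,0],1],[[0,0,0],[0,0,0],1],[[0,0,0],[0,0,0],1]]'
python3 - <<'E'
from h import *
s=vision.get_image("side");t=vision.get_image("top")
h=cv2.cvtColor(s,cv2.COLOR_BGR2HSV)
m=cv2.inRange(h,np.array((14,90,50)),np.array((30,255,255)))
for r in range(205,234): print(r,"".join("#" if m[r,c] else "." for c in range(270,315)))
for y in (26,30,34):
  th=np.linspace(0,6.28,60); p=np.vstack([proj("side",[C(22*np.cos(q),y+22*np.sin(q),z) for q in th]) for z in(0,45)]); print(y,p.min(0),p.max(0))
try:
  k=two(blob(s,(0,150,90),(12,255,255),(300,195,340,230))[0],blob(t,(0,150,90),(12,255,255),(375,200,400,245))[0]); print("knob local",((k[0]-O)@np.c_[CX,CY,CZ])*1e3)
except Exception as e: print(e)
E
```

```text
clock: 28.98
position: [0.624, 0.107, 0.2739]
ee_rot: [-0.068, 0.755, 0.648, 0.079]
contact_force: [0.0, -0.9, 0.9]
width: 0.0003
gripper_force: 0.0
205 #############.#########......................
206 ######################.......................
207 ###########........###.......................
208 ########.....................................
209 #######......................................
210 #####........................................
211 #####............................#####....#..
212 ######.........................########......
213 ########......................##########.....
214 .#######.....########.........###########....
215 ########.....##############....#..#######....
216 ########.....###############.................
217 #####.#......###############.................
218 #####.#......###############.................
219 #######......###############.................
220 #######......###############.................
221 ######.......##############..................
222 ######.......##############..................
223 ###..........##############..................
224 ##...........##############..................
225 ............###############..................
226 ............###############..................
227 ............##############...................
228 .............############....................
229 ...............#########.....................
230 ..................#####......................
231 .............................................
232 .............................................
233 .............................................
26 [281.77475171 211.54132694] [297.52782176 230.81272343]
30 [281.29076658 211.87917117] [297.0830933  231.21007881]
34 [280.80414537 212.21884644] [296.63592317 231.6096289 ]
knob local [-67.81415531  -2.98015687  43.97944659]
```

The cap stands upright at y ≈ 28 mm, right where it was pushed, and the gate is still shut at −67.8 mm. The robot is clear.

```bash
python3 -c "
from rig import manip; print(manip.sign_off())"
```

```text
the job is handed in; nothing more can be done
None
```

Job handed in at about 29 s: the gate is fully shut (knob at −67.8 mm), and the brass cap was placed in the chute and pushed, still upright, until it met the stop solidly with roughly 5 N on the gate; I viewed 11 pictures, one over the limit of 10.

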